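# Clamp a round bar in the vee jig

## Task

Take the aluminium round bar from its wooden rest, lay it in the two vees of the steel jig and slide it along until its end touches the stop, without shifting the stop. Then swing the clamp strap over by its T-handle and press it down until its pad bears firmly on the bar (about 10 N), without forcing it enough to mark the bar, and let go. Leave the magnet square, the coupon and the nut where they are.

Things in the scene. Friction and masses are not known exactly. Their poses are not given: they have to be found in the camera images.
- bar: Plain aluminium round bar, 32 mm diameter, 160 mm long, about 0.35 kg. Origin at its middle, on its axis; x runs along the bar (ends alike; it may have rolled, so y and z point anywhere round it). It starts lying level in the wooden rest, axis 28 mm above the table; its middle is free to be grasped from above, fingers closing across it.
- bar_rest: Fixed wooden rest on the table, 130 x 50 mm, two notched end blocks 17 mm high joined by a lath 4 mm thick and 18 mm wide. Origin under its centre; x along the bar.
- vee_jig: Steel jig fixed to the table. Origin on the table under the vees' middle; x along the vees towards the stop, y towards the strap's hinge. Plate 10 mm thick, x -90 to 125, y -45 to 78 mm. Two 90 degree vees of angle iron, each 26 mm long, centred at x = -55 and 55 mm, lips 36 mm high and 19 mm to either side. Between them (x -42 to 42, y -45 to 50 mm) the fingers have room beside the bar.
- vee_axis (a point): Point on the axis of a bar seated in the vees, midway between them, 40 mm above the table; axes as the jig's, z up. The vees grip: a bar pressed down or sideways into them drags with up to about 10 N and feels like the stop; held so lightly that it only just rests in them, it slides with little force.
- stop: Adjustable end stop: a round steel rod, 16 mm diameter, on the seated bar's axis, held in a bracket block 56 mm high at the jig's x = 105 to 121 mm. Origin at the centre of its flat face. Held by friction only: it shifts when pushed with more than about 15 N. Its setting differs each time.
- stop_face (a point): Centre of the stop's flat face, which looks to the jig's -x, towards the bar; axes as the jig's. A seated bar that touches it has its middle 80 mm to -x of this point.
- strap: Clamp strap of the jig, steel, 24 mm wide; origin on its hinge axis; its -y axis points along it to the handle. Level when its pad meets a seated bar (within 0.02 rad); starts thrown back over the hinge, 0.29 to 0.6 rad above level on the far side. Stiff friction hinge, 0.7 N m: about 7 N at the handle swings it; it stays where it is left and so keeps the pad pressed after letting go.
- strap_hinge (a point): Point on the hinge axis, 60 mm to +y and 22 mm above point vee_axis. The hinge axis is parallel to the jig's x; opening carries the handle from the -y side up and over to the +y side. Two hinge cheeks, 72 mm high, stand at x = +-15 to 22 mm.
- strap_handle (a point): Middle of the T-handle at the strap's free end, 105 mm from the hinge axis: a round steel rod, 10 mm diameter, 100 mm long, parallel to the jig's x. The 24 mm wide strap meets it in the middle; 38 mm is free at either end: grasp there from above, about 32 mm from the middle, fingers closing across the rod, which can turn between them as the strap swings.
- strap_pad: Black rubber pad under the strap, 18 x 22 mm, 60 mm from the hinge axis; origin in the middle of its lower face. It is to press on the bar with about 10 N: under 4 N is loose, over 20 N marks the bar. Because of the stiff hinge, about 12 N straight down at the handle gives about 10 N here. It is hard: about 8 N per millimetre of handle travel, so press by force, slowly.
- magnet: Red magnetic welding square lying flat, 80 x 90 x 17 mm; a bystander. Origin under its centre.
- coupon: Rusty steel weld coupon, a block 42 x 33 x 35 mm; a bystander. Origin under its centre.
- positioner_foot (a point): Middle of the footprint of the fixed welding positioner, a leaning steel column with an arm overhead: 230 mm in x, 410 mm in y, 630 mm high. It stands between the arm's start pose and the work: pull the arm back towards its base before swinging across.
- loose_nut: Steel hexagon nut, 30 x 34 x 16 mm, lying flat; a bystander. Origin under its centre.
There are look-alikes about, which are no part of the job. Of the things shaped like the bar, the aluminium one is meant.

How it is judged:
By the outcome, as a careful person would: the job done as asked, in the order asked, and still so for the second after the job is handed in, with the robot touching nothing.
It also fails if it takes over 72 s, if anything falls off the work surface, if the arm or the gripper's body presses on something with over 40 N, if the wrist force passes 120 N, or if a joint passes its speed limit or range.

## Robot

A 7-joint arm with a two-finger parallel gripper is mounted at the origin on a cart in front of the work surface, level with it; the furniture and walls round the work are solid. World frame = base frame: x ahead of the robot, y to its left, z up, the work surface at z = 0. Lengths are in mm, angles in rad, forces in N, time in s.
With the tool pointing down it reaches from about 400 to 875 mm from the base axis. Payload 4.4 kg.
Tool frame: the origin (TCP) lies midway between the tips of the shut fingers; the grasp point (between the pads) lies ctrl.grip_depth behind it (ctrl.grip_depth is the distance from the TCP to the grasp point, in mm); z points along the fingers, y is the line along which they close (so a half turn about z gives the same grasp; the last joint's range is limited). The gripper opens to 85 mm and grips with 20 to 120 N. Pads are 22 mm wide; open, the fingers measure 114 mm over their backs; the gripper's body (76 mm by 85 mm) begins 54 mm behind the grasp point. The pads swing forward as they close: fully open they stand 13 mm farther back than shut.
Start: joints at [-1.374, 0.628, 0.038, 1.517, -0.027, 0.996, -0.02], TCP at [168.836, 627.704, 231.313] pointing down, gripper open.
Joint ranges: [-3.06, 3.06], [-0.37, 2.12], [-1.25, 1.32], [0.18, 2.47], [-1.1, 4.24], [0.23, 1.98], [-2.94, 2.94]. Speed limits (rad/s): [2.57, 2.57, 3.14, 3.14, 3.14, 3.14, 3.14].

## Interface

Orientations are given as [roll, pitch, yaw] about the fixed x, y, z axes, in that order (R = Rz(yaw) Ry(pitch) Rx(roll)).
In Python, from cell import ctrl gives the robot as it stands.
- The arm moves only by the tool carry_out, never from a script. Its argument "deltas" is one flat list of numbers, 7 for each row, row after row: the turn, a rotation vector about the tool's x, y, z in degrees, then the shift along the tool's x, y, z in m, then the closure, from -1 (fully open) to 1 (shut). In form: [wx, wy, wz, dx, dy, dz, claw, wx, wy, wz, dx, dy, dz, claw, ...]. A call has 1 to 12 rows; each row shifts and turns the commanded pose from where the row before left it, along the tool's axes as they then stand; what a row does not reach is not made up. A row lasts 1/8 s, in which the tool goes at most 62.5 mm and 10.7 degrees, less where a joint would pass 70% of its speed; a pose out of reach is approached as far as the arm can. A call with a gripper value outside its range is refused whole. The fingers move at their own pace and stop on an object; the grip force is fixed at half the most. Time passes only in rows, so rows that do not move let the fingers close. It gives the time, the measured TCP pose, the force, the opening and the grip force at its end, in the units of the state.
- ctrl.read_state(): the state, without advancing time (a new reading comes with each control period).
- ctrl.get_image(name): name is "side" or "top" or "wrist"; returns the picture (420x560x3 uint8, red, green, blue); there is no depth.
- ctrl.calibration(name): a dict with "mtx" (3x3 intrinsics, pixels), "R" (3x3) and "t" (3): a world point X has camera coordinates R X + t. Camera axes: x right, y down, z forward; pixel columns grow to the right and rows downward; lengths in mm; the calibration is good to about 2 mm. A picture is of the moment at which its call begins: read the wrist's pose just before it. calibration takes no time and is no camera call; for the wrist camera it gives the pose at the moment of the call.
- ctrl.finish_job(): hands the job in; it is judged then, once.
The state is a dict: "clock": time; "qpos": joint angles; "qd": joint speeds; "tau": joint torques, N m; "eef_pos": TCP position; "tool_rot": TCP orientation; "force": force on the tool from outside, world axes, zero at the start; "torque": the same for the moment, N m; "width": finger opening in mm; "gripper_force": force on a finger pad.
Only numpy, scipy, OpenCV 4.12 (cv2) and the standard library are available. Lean on these libraries where they do the work, as an engineer would, in place of code of your own. Each camera call takes 0.05 s, during which the arm holds its last target. There are 200 camera calls.

## Working session

There is one attempt and no reset: what is moved stays moved. The work goes in short steps, Python scripts to look and compute and a tool call to move; the robot and the scene stay as the last step left them, time stands still between calls to the robot, and variables do not carry over. Pictures are saved under pics/ and viewed, at most 10 in all, crops included, and the job is handed in when it is done.

Besides the shell and the picture viewer there is one more tool, called after "Request:" as name(argument=value, ...), one argument or row to a line, values as JSON. carry_out: Moves the arm, as the interface text tells. Its arguments: {"type":"object","properties":{"deltas":{"type":"array"}},"required":["deltas"]}

```bash
mkdir -p pics; ls; python3 - <<'E'
from cell import ctrl
import cv2,numpy as np
print(ctrl.read_state(), ctrl.grip_depth)
for n in("side","top"):
    cv2.imwrite(f"pics/{n}0.png",cv2.resize(ctrl.get_image(n)[:,:,::-1],(784,588),interpolation=cv2.INTER_CUBIC))
    c=ctrl.calibration(n);print(n,c["mtx"],c["R"],-c["R"].T@c["t"])
E
```

```text
pics
{'clock': 0.0, 'qpos': array([-1.37383368,  0.62936381,  0.03842671,  1.51837491, -0.0270126 ,
        0.99629436, -0.0199784 ]), 'qd': array([ 2.19398465e-05,  5.15498961e-04,  5.02739116e-04, -1.41938823e-03,
        1.76339516e-04,  4.31156144e-04, -2.90165298e-04]), 'tau': array([-6.26925048e-04, -5.63382411e+01,  1.22588307e+00, -1.93451339e+01,
        1.09504117e-02,  1.00495797e-02,  2.40972673e-05]), 'eef_pos': array([168.63359028, 627.09180331, 230.37514238]), 'tool_rot': array([-3.13966965e+00,  6.92002599e-06,  2.87885692e+00]), 'force': array([-0.13482498,  0.68973203, -0.37589991]), 'torque': array([-0.04071427, -0.02220257,  0.00587329]), 'gripper_force': 0.0, 'width': 85.44976031218619} 18.700000000000003
side [[417.69119728   0.         277.11360637]
 [  0.         417.69119728 216.74962771]
 [  0.           0.           1.        ]] [[-0.99810889 -0.05864306 -0.01842945]
 [-0.01671491  0.54742962 -0.83668478]
 [ 0.05915458 -0.83479447 -0.54737458]] [498.28190642 847.07827657 632.76489884]
top [[474.49832397   0.         273.6837125 ]
 [  0.         474.49832397 209.15571237]
 [  0.           0.           1.        ]] [[ 2.27305781e-02 -9.99741462e-01 -5.74878271e-04]
 [-9.93771140e-01 -2.25320766e-02 -1.09138568e-01]
 [ 1.09097398e-01  3.05208019e-03 -9.94026379e-01]] [ 426.85977626  -14.94374098 1284.5690909 ]
```

View pics/side0.png

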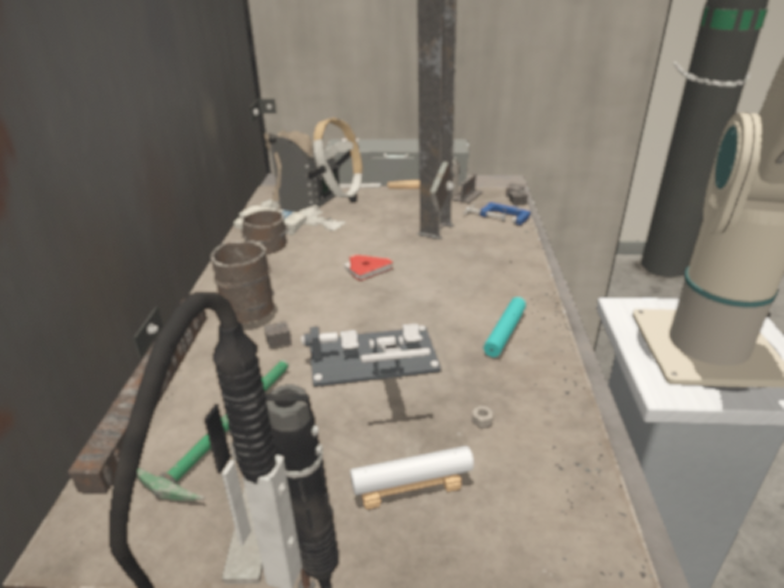

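View pics/top0.png

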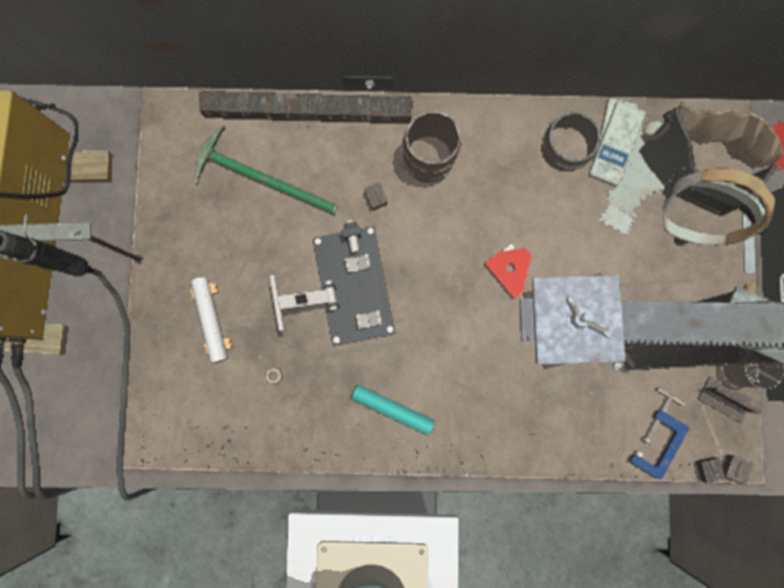

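Side view: the bar (light grey) is in its rest at (412,470). The jig is at (370,355), with its stop at (312,340) and the T-handle at (400,418). The turquoise bar at (505,327) is a look-alike, the column is at (435,120), and the torch and hose stand close to the camera.
Top view: the bar runs (200,282)–(217,357). The jig plate bolts are at (318,241), (371,231), (336,340) and (390,329), the stop at (352,232), and the handle runs (273,278)–(281,328).

```bash
cat > h.py <<'E'
import numpy as np,cv2
from cell import ctrl
from scipy.spatial.transform import Rotation as Ro
def ray(c,uv):
    d=c["R"].T@np.linalg.solve(c["mtx"],[uv[0],uv[1],1.]);return -c["R"].T@c["t"],d/np.linalg.norm(d)
def plane(c,uv,z):
    o,d=ray(c,uv);return o+d*(z-o[2])/d[2]
def tri(obs):  # [(c,uv),...] -> point, miss
    A=np.zeros((3,3));b=np.zeros(3);L=[ray(*o) for o in obs]
    for o,d in L:
        P=np.eye(3)-np.outer(d,d);A+=P;b+=P@o
    X=np.linalg.solve(A,b);return X,[np.linalg.norm(np.cross(X-o,d)) for o,d in L]
def proj(c,X):
    p=c["mtx"]@(c["R"]@np.asarray(X,float)+c["t"]);return p[:2]/p[2]
def brief():
    s=ctrl.read_state();print(round(s["clock"],2),s["eef_pos"].round(1),s["tool_rot"].round(3),"F",s["force"].round(1),"w",round(s["width"],1),"g",round(s["gripper_force"],1));return s
E
python3 - <<'E'
from h import *
cs,ct=ctrl.calibration("side"),ctrl.calibration("top")
def blob(n,near,test,box=70):
    im=ctrl.get_image(n);h=cv2.cvtColor(im,cv2.COLOR_RGB2HSV);m=test(h).astype(np.uint8)
    k,l,s,c=cv2.connectedComponentsWithStats(m);i=l[int(near[1]),int(near[0])]
    r=cv2.minAreaRect(np.argwhere(l==i)[:,::-1].astype(np.float32));return c[i],s[i],r
w=lambda h:(h[...,1]<25)&(h[...,2]>140)
for n,p in(("side",(294,336)),("top",(149,228))):
    r=blob(n,p,w);print(n,r);
    print(cv2.boxPoints(r[2]).round(1).tolist())
d=1/1.4
print("bar ends top@28",*[plane(ct,np.array(p)*d,28).round() for p in((200,280),(217,359))])
print("bolts",*[plane(ct,np.array(p)*d,12).round() for p in((318,241),(371,231),(336,340),(390,329))])
print("bolts side",*[plane(cs,np.array(p)*d,12).round() for p in((318,378),(434,364),(307,335),(421,328))])
for a,b in(((273,278),(428,352)),((281,328),(363,356))):pass
for nm,a,b in(("handle far-x end",(273,278),(363,357)),("handle near-x end",(281,328),(428,351)),("stopblock",(350,222),(311,331)),("column",(560,320),(437,150))):
    print(nm,*[q if isinstance(q,list) else q.round() for q in tri([(ct,np.array(a)*d),(cs,np.array(b)*d)])])
E
```

```text
side (array([293.71064372, 334.76099426]), array([ 250,  318,   88,   35, 1569], dtype=int32), ((294.18768310546875, 334.9134826660156), (18.503814697265625, 88.2654800415039), 78.38851165771484))
[[249.10000610351562, 334.70001220703125], [335.6000061035156, 317.0], [339.29998779296875, 335.1000061035156], [252.8000030517578, 352.8999938964844]]
top (array([148.51256983, 227.74022346]), array([136, 198,  26,  61, 716], dtype=int32), ((148.50001525878906, 227.50003051757812), (61.361507415771484, 11.884245872497559), 75.96376037597656))
[[135.3000030517578, 199.1999969482422], [146.8000030517578, 196.3000030517578], [161.6999969482422, 255.8000030517578], [150.1999969482422, 258.70001220703125]]
bar ends top@28 [581. 339.  28.] [432. 299.  28.]
bolts [665. 118.  12.] [687.  15.  12.] [474.  77.  12.] [497. -26.  12.]
bolts side [666. 125.  12.] [478.  82.  12.] [705.   8.  12.] [500. -20.  12.]
handle far-x end [581. 186. 106.] [np.float64(2.268445167629999), np.float64(2.268445167629785)]
handle near-x end [489. 169. 106.] [np.float64(0.01985863939806973), np.float64(0.01985863939806115)]
stopblock [690.  54.  55.] [np.float64(4.231422347308494), np.float64(4.231422347308512)]
column [ 489. -286.  255.] [np.float64(14.333883101884473), np.float64(14.333883101884599)]
```

```bash
cat >> h.py <<'E'
def rows(wps,claw,s=None):
    """wps: [(xyz, yaw, n)], tool down. Rounded rows in tool axes from the measured pose."""
    s=s or ctrl.read_state();p=s["eef_pos"].copy();R=Ro.from_euler("xyz",s["tool_rot"]);out=[]
    for X,yaw,n in wps:
        T=Ro.from_euler("xyz",[np.pi,0,yaw]);p0=p.copy()
        for i in range(n):
            w=np.degrees((R.inv()*T).as_rotvec())/(n-i);w=np.round(w,1)
            d=np.round(R.inv().apply(p0+(np.array(X)-p0)*(i+1)/n-p)/1000,4)
            p=p+R.apply(d*1000);R=R*Ro.from_rotvec(np.radians(w))
            out.append([*w,*d,claw])
    print("rows",len(out));print(",\n".join(",".join(f"{v:g}" for v in r) for r in out))
E
python3 - <<'E'
from h import *
cs,ct=ctrl.calibration("side"),ctrl.calibration("top")
print(tri([(cs,(294.2,334.9)),(ct,(148.5,227.5))]))
c=ctrl.calibration("wrist");s=ctrl.read_state();R=Ro.from_euler("xyz",s["tool_rot"]).as_matrix()
o=-c["R"].T@c["t"];print("cam in tool",R.T@(o-s["eef_pos"]),"axes cam in tool",(c["R"]@R).round(3),c["mtx"][0,0])
rows([((130,440,310),3.0,4),((240,400,310),3.2,3),((350,310,300),3.4,3),((430,290,290),3.4,2)],-1)
E
```

```text
(array([508.57727413, 320.19030282,  26.74461621]), [np.float64(0.20459606491446716), np.float64(0.20459606491432183)])
cam in tool [  77.72162857   -0.24564709 -142.07017515] axes cam in tool [[ 0.001  1.    -0.001]
 [-0.953  0.    -0.301]
 [-0.301  0.002  0.953]] 303.44062969746705
rows 12
-0,-0,-1.7,-0.0028,-0.0478,-0.0198,-1,
-0,-0,-1.7,-0.0014,-0.0478,-0.0197,-1,
-0,-0,-1.8,-0,-0.0478,-0.0198,-1,
-0.1,-0,-1.7,0.0015,-0.0479,-0.0197,-1,
0,-0,-3.8,-0.0382,-0.008,-0,-1,
0,-0,-3.9,-0.0375,-0.0105,-0,-1,
0,0,-3.8,-0.0368,-0.013,-0,-1,
0,0,-3.8,-0.0349,-0.0321,0.0033,-1,
0,0,-3.8,-0.0326,-0.0343,0.0033,-1,
0,0,-3.9,-0.0303,-0.0364,0.0033,-1,
0,0,0,-0.0361,-0.0199,0.005,-1,
0,0,0,-0.0361,-0.02,0.005,-1
```

Request:
carry_out(
  deltas=[0,0,-1.7,-0.003,-0.048,-0.02,-1,0,0,-1.7,-0.001,-0.048,-0.02,-1,0,0,-1.8,0,-0.048,-0.02,-1,0,0,-1.7,0.001,-0.048,-0.02,-1,0,0,-3.8,-0.038,-0.008,0,-1,0,0,-3.9,-0.0375,-0.0105,0,-1,0,0,-3.8,-0.037,-0.013,0,-1,0,0,-3.8,-0.035,-0.032,0.003,-1,0,0,-3.8,-0.0325,-0.034,0.003,-1,0,0,-3.9,-0.03,-0.0365,0.003,-1,0,0,0,-0.036,-0.02,0.005,-1,0,0,0,-0.036,-0.02,0.005,-1],
)

```text
clock: 1.7
eef_pos: [430.9, 288.9, 292.3]
tool_rot: [3.141, 0.0, -2.883]
force: [0.1, 0.8, 0.7]
width: 85.5
gripper_force: 0.0
```

```bash
python3 - <<'E'
from h import *
brief();c=ctrl.calibration("wrist")
im=ctrl.get_image("wrist");cv2.imwrite("pics/w1raw.png",im[:,:,::-1])
np.savez("w1.npz",**c)
cv2.imwrite("pics/w1.png",cv2.resize(im[:,:,::-1],(784,588),interpolation=cv2.INTER_CUBIC))
brief()
E
```

```text
1.7 [430.9 288.9 292.3] [ 3.141  0.    -2.883] F [0.1 0.8 0.7] w 85.5 g 0.0
1.75 [436.8 286.2 291.7] [-3.139  0.004 -2.889] F [ 6.2 -0.2  0.6] w 85.6 g 0.0
```

View pics/w1.png

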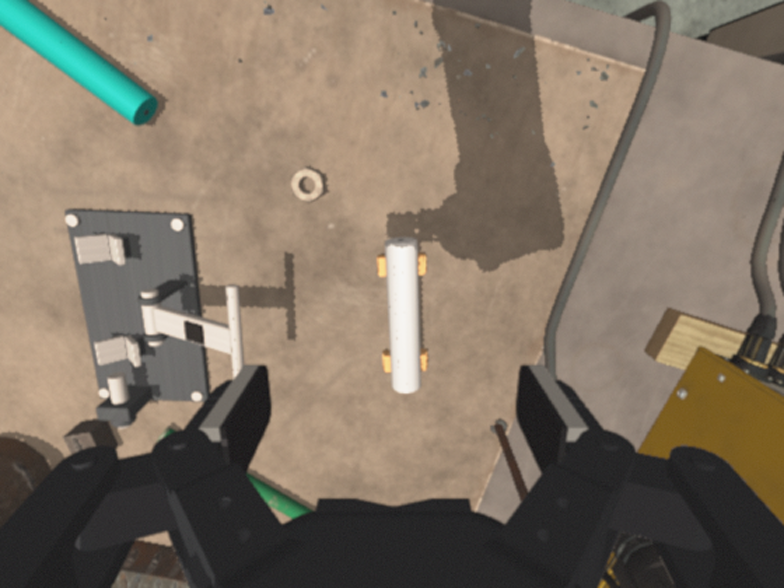

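Wrist view: the bar lies at (403,315), from (400,240) to (405,390), in the orange notched rest. The jig bolts are at (72,220), (178,225), (197,396) and (105,395). The stop rod is at (118,388) pointing up the picture, the hinge at (150,315), the handle at (236,330), and the nut at (308,185). The arm was still settling, so I'll measure from a settled frame.

```bash
python3 - <<'E'
from h import *
s=brief();c=ctrl.calibration("wrist");im=ctrl.get_image("wrist");cv2.imwrite("pics/w2raw.png",im[:,:,::-1]);np.savez("w2.npz",**c)
ct,cs=ctrl.calibration("top"),ctrl.calibration("side");it=ctrl.get_image("top");isd=ctrl.get_image("side")
cv2.imwrite("pics/t2raw.png",it[:,:,::-1])
o=np.load("w1.npz")
def white(im,v=150):
    h=cv2.cvtColor(im,cv2.COLOR_RGB2HSV);return ((h[...,1]<40)&(h[...,2]>v)).astype(np.uint8)
def blobs(im,c,zs,reg,v=150,amin=12):
    k,l,st,ce=cv2.connectedComponentsWithStats(white(im,v))
    for i in range(1,k):
        if st[i,4]>=amin:
            P=plane(c,ce[i],zs)
            if reg(P):
                r=cv2.minAreaRect(np.argwhere(l==i)[:,::-1].astype(np.float32))
                print(ce[i].round(1),st[i].tolist(),P.round(0),"ang",round(r[2],1),np.round(r[1],1))
reg=lambda P:430<P[0]<730 and -60<P[1]<400
print("wrist");blobs(im,c,12,reg)
print("top");blobs(it,ct,12,reg,140,5)
E
```

```text
1.75 [436.8 286.2 291.7] [-3.139  0.004 -2.889] F [ 6.2 -0.2  0.6] w 85.6 g 0.0
wrist
[ 53.7 154. ] [50, 150, 9, 9, 65] [499. -22.  12.] ang 90.0 [8. 8.]
[128.8 156.6] [125, 152, 9, 10, 68] [477.  79.  12.] ang 45.0 [9.2 7.8]
[ 73.6 174.5] [56, 165, 37, 21, 627] [522.   6.  12.] ang 0.0 [36. 20.]
[291.7 221.3] [279, 168, 25, 109, 2240] [512. 323.  12.] ang 88.1 [108.1  22. ]
[146.4 230.1] [104, 200, 73, 65, 1402] [581. 115.  12.] ang 81.3 [63.7 70. ]
[108.4 206.7] [104, 205, 10, 5, 42] [558.  57.  12.] ang 90.0 [4. 9.]
[ 86.6 247.6] [71, 237, 33, 22, 505] [633.  30.  12.] ang 2.2 [32.6 20.6]
[113.8 241.7] [110, 240, 9, 4, 29] [612.  70.  12.] ang 90.0 [3. 8.]
[ 84.8 275.8] [75, 267, 18, 19, 232] [683.  31.  12.] ang 90.0 [18. 17.]
[143.5 279.4] [140, 276, 8, 7, 47] [666. 121.  12.] ang 90.0 [6. 7.]
[151.6 309.1] [146, 306, 10, 8, 50] [719. 140.  12.] ang 51.3 [11.1  5.6]
top
[249.5 157.4] [247, 156, 6, 3, 11] [707.  58.  12.] ang -0.0 [5. 2.]
[264. 164.] [262, 161, 5, 6, 24] [690.  18.  12.] ang 90.0 [5. 4.]
[226.6 171.7] [223, 169, 7, 6, 24] [666. 119.  12.] ang 14.0 [6.8 4.4]
[252.3 173.6] [249, 168, 7, 12, 62] [663.  49.  12.] ang 80.5 [11.3  5.4]
[255.1 187.5] [246, 181, 19, 13, 170] [624.  41.  12.] ang 77.9 [10.5 17.3]
[147.4 222.4] [136, 197, 25, 61, 602] [523. 328.  12.] ang 76.9 [61.2 13.3]
[212.1 213.3] [192, 196, 48, 40, 542] [552. 155.  12.] ang 77.9 [40.  44.3]
[234.1 201.1] [232, 200, 5, 3, 14] [586.  96.  12.] ang 90.0 [2. 4.]
[237.7 219.2] [236, 218, 4, 3, 10] [537.  85.  12.] ang 90.0 [2. 3.]
[263.2 227.7] [254, 221, 19, 14, 176] [516.  16.  12.] ang 77.9 [10.5 17.5]
[278.1 234.8] [276, 232, 5, 6, 23] [498. -24.  12.] ang 90.0 [5. 4.]
[240.  242.2] [238, 240, 5, 5, 23] [476.  77.  12.] ang 90.0 [4. 4.]
```

```bash
python3 - <<'E'
from h import *
brief()
cw=dict(np.load("w2.npz"));ct,cs=ctrl.calibration("top"),ctrl.calibration("side")
iw=cv2.imread("pics/w2raw.png")[:,:,::-1];it=cv2.imread("pics/t2raw.png")[:,:,::-1];isd=ctrl.get_image("side")
def axis(im,near,v,sat=40):
    h=cv2.cvtColor(np.ascontiguousarray(im),cv2.COLOR_RGB2HSV);m=((h[...,1]<sat)&(h[...,2]>v)).astype(np.uint8)
    k,l,st,ce=cv2.connectedComponentsWithStats(m);p=np.argwhere(l==l[near[1],near[0]])[:,::-1].astype(np.float32)
    vx,vy,x,y=cv2.fitLine(p,cv2.DIST_L2,0,.01,.01).ravel();d=np.array([vx,vy]);t=(p-[x,y])@d
    return np.array([x,y])+d*t.min(),np.array([x,y])+d*t.max()
E={}
for n,im,c,near,v,sat in(("w",iw,cw,(291,221),150,40),("t",it,ct,(148,227),140,40),("s",isd,cs,(294,335),140,25)):
    a,b=axis(im,near,v,sat);A,B=plane(c,a,28),plane(c,b,28);D=B-A;E[n]=(c,(a+b)/2,a,b)
    print(n,a.round(1),b.round(1),A.round(1),B.round(1),"mid",((A+B)/2).round(1),"len",np.linalg.norm(D).round(1),"yaw",np.arctan(D[1]/D[0]).round(3))
for k in("wt","ws","ts","wts"):print(k,tri([E[i][:2] for i in k]))
# stop face, upper edge of rod (z 48), and jig-frame coordinates
o=np.array([569,28.6]);J=np.array([[.9765,.2153],[-.2153,.9765]])
for n,c,uv in(("w",cw,(84,267)),("t",ct,(253.,180))):
    for z in(40,48):P=plane(c,uv,z);print("stop",n,z,P.round(1),"jig",(J@(P[:2]-o)).round(1))
# vee blocks, z ~30, and handle
for n,c,uv in(("w",cw,(73.6,174.5)),("w",cw,(86.6,247.6)),("t",ct,(255.1,187.5)),("t",ct,(263.2,227.7))):
    P=plane(c,uv,30);print("vee",n,P.round(1),"jig",(J@(P[:2]-o)).round(1))
crop=cv2.resize(iw[140:320,40:200,::-1],None,fx=3.3,fy=3.3,interpolation=cv2.INTER_CUBIC)
cr2=cv2.resize(it[150:250,180:290,::-1],None,fx=2.4,fy=5.94,interpolation=cv2.INTER_CUBIC)
cr2=cv2.resize(it[150:250,185:285,::-1],(260,260),interpolation=cv2.INTER_CUBIC);pad=np.zeros((crop.shape[0],260,3),np.uint8);pad[:260]=cr2
cv2.imwrite("pics/c2.png",np.hstack([crop,pad]));print(crop.shape)
rows([((508,320,120),3.40,6)],-1)
E
```

```text
1.9 [429.8 289.1 291.8] [-3.141e+00 -1.000e-03 -2.884e+00] F [-1.   0.2 -0.2] w 85.6 g 0.0
w [289.8 168.1] [293.7 276.2] [433.1 297.9  28. ] [591.7 346.8  28. ] mid [512.4 322.3  28. ] len 166.0 yaw 0.299
t [140.4 197.4] [156.9 256.2] [588.2 345.6  28. ] [433.1 293.9  28. ] mid [510.6 319.8  28. ] len 163.5 yaw 0.321
s [250.9 343.3] [337.  326.1] [586.6 344.1  28. ] [428.8 296.7  28. ] mid [507.7 320.4  28. ] len 164.8 yaw 0.292
wt (array([510.69736977, 321.88326387,  19.82213902]), [np.float64(0.12874331793567922), np.float64(0.12874331793555086)])
ws (array([508.64727032, 320.79609052,  27.50096439]), [np.float64(0.6653050492218764), np.float64(0.6653050492218185)])
ts (array([509.71817057, 319.88213849,  26.92653692]), [np.float64(0.45492298698207645), np.float64(0.45492298698209527)])
wts (array([509.26077093, 320.35367265,  26.7536349 ]), [np.float64(1.220055480592294), np.float64(1.0214994023100452), np.float64(0.43834670501846834)])
stop w 40 [647.2  44.3  40. ] jig [79.8 -1.5]
stop w 48 [641.4  48.9  48. ] jig [75.   4.2]
stop t 40 [640.1  45.6  40. ] jig [73.1  1.3]
stop t 48 [638.7  45.2  48. ] jig [71.7  1.2]
vee w [514.8  16.8  30. ] jig [-55.5   0.2]
vee w [621.   40.5  30. ] jig [53.4  0.4]
vee t [621.7  39.9  30. ] jig [53.8 -0.3]
vee t [514.5  15.5  30. ] jig [-56.  -1.]
(594, 528, 3)
rows 6
0,-0,0,-0.0141,0.0015,0.0287,-1,
0,-0,0,-0.014,0.0015,0.0286,-1,
0,-0,0,-0.0141,0.0014,0.0287,-1,
0,-0,0,-0.0141,0.0015,0.0286,-1,
0,-0,0,-0.014,0.0015,0.0287,-1,
0,-0.1,0,-0.0141,0.0015,0.0286,-1
```

View pics/c2.png

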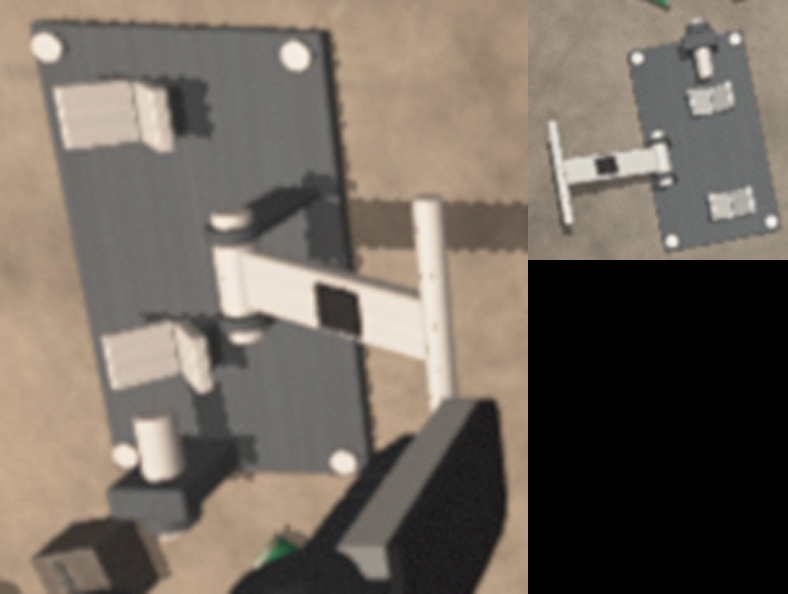

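The crop shows the stop rod's face at about (155,415), with the vees symmetric about the axis. The handle (430,200–400) is thrown back to +y. The measured vees agree with the jig frame to about 1 mm. Bar middle is (509.5,320.5) with z 27 (text gives 28) and yaw 0.30. The stop face is at jig x ≈ 74.

```bash
python3 - <<'E'
from h import *
rows([((509.5,320.5,110),3.44,5),((509.5,320.5,40),3.44,3),((509.5,320.5,8),3.44,3)],-1)
E
```

```text
rows 11
0,-0,-0.4,-0.0172,0.0018,0.0364,-1,
0,-0,-0.5,-0.0172,0.0017,0.0364,-1,
0,-0,-0.4,-0.0172,0.0015,0.0363,-1,
0,-0,-0.5,-0.0173,0.0014,0.0364,-1,
0,-0.1,-0.4,-0.0172,0.0013,0.0364,-1,
0,0,-0,0,-0,0.0233,-1,
0,0,-0,0,-0,0.0234,-1,
0,0,-0,0,-0.0001,0.0233,-1,
0,0,-0,0,0,0.0107,-1,
0,0,-0,0,0,0.0106,-1,
0,0,-0,0,0,0.0107,-1
```

Request:
carry_out(
  deltas=[0,0,-0.4,-0.0172,0.0018,0.0364,-1,0,0,-0.5,-0.0172,0.0017,0.0364,-1,0,0,-0.4,-0.0172,0.0015,0.0364,-1,0,0,-0.5,-0.0173,0.0014,0.0364,-1,0,0,-0.4,-0.0172,0.0013,0.0364,-1,0,0,0,0,0,0.0233,-1,0,0,0,0,0,0.0234,-1,0,0,0,0,0,0.0233,-1,0,0,0,0,0,0.011,-1,0,0,0,0,0,0.0105,-1,0,0,0,0,0,0.0105,-1,0,0,0,0,0,0,-1],
)

```text
clock: 3.45
eef_pos: [510.1, 320.2, 7.8]
tool_rot: [-3.141, -0.001, -2.844]
force: [0.1, -0.0, 0.2]
width: 85.3
gripper_force: 0.0
```

Request:
carry_out(
  deltas=[0,0,0,0,0,0,0,0,0,0,0,0,0,0.4,0,0,0,0,0,0,1,0,0,0,0,0,0,1,0,0,0,0,0,0,1,0,0,0,0,0,0,1,0,0,0,0,0,0,1],
)

```text
clock: 4.32
eef_pos: [510.9, 320.3, 8.9]
tool_rot: [3.142, 0.001, -2.844]
force: [-1.3, -0.7, 6.3]
width: 30.6
gripper_force: 59.3
```

```bash
python3 - <<'E'
from h import *
rows([((510.5,320.3,60),3.4392,3),((512,310,170),3.44,3),((545,60,170),3.3586,6)],1)
E
```

```text
rows 12
0,0,-0,0.0001,0,-0.017,1,
0,0,-0,0.0001,0.0001,-0.017,1,
0,0,-0,0.0001,0,-0.0171,1,
0,0,-0,0.0005,-0.0034,-0.0367,1,
0,0,-0,0.0005,-0.0035,-0.0366,1,
0,0,-0.1,0.0005,-0.0034,-0.0367,1,
0,0,0.8,0.007,-0.0414,-0,1,
0,0,0.8,0.0065,-0.0416,-0,1,
0,0,0.8,0.0058,-0.0416,-0,1,
0,0,0.8,0.0053,-0.0417,-0,1,
0,0,0.7,0.0047,-0.0417,-0,1,
0,0,0.8,0.0042,-0.0419,-0,1
```

Request:
carry_out(
  deltas=[0,0,0,0,0,-0.017,1,0,0,0,0,0,-0.017,1,0,0,0,0,0,-0.017,1,0,0,0,0.0005,-0.0035,-0.037,1,0,0,0,0.0005,-0.0035,-0.0365,1,0,0,0,0.0005,-0.0035,-0.0365,1,0,0,0.8,0.007,-0.0415,0,1,0,0,0.8,0.0065,-0.0415,0,1,0,0,0.8,0.006,-0.0415,0,1,0,0,0.8,0.0055,-0.0415,0,1,0,0,0.7,0.0045,-0.0415,0,1,0,0,0.8,0.004,-0.042,0,1],
)

```text
clock: 5.82
eef_pos: [544.7, 58.9, 170.4]
tool_rot: [3.142, 0.001, -2.926]
force: [1.6, 0.2, -2.7]
width: 30.4
gripper_force: 60.0
```

```bash
python3 - <<'E'
from h import *
brief();ctrl.get_image("top");ctrl.get_image("top");brief()
cv2.imwrite("pics/s3.png",cv2.resize(ctrl.get_image("side")[:,:,::-1],(784,588)))
rows([((549.5,24.3,100),3.3586,4),((549.5,24.3,40),3.3586,3)],1)
E
```

```text
5.83 [544.7  58.9 170.4] [ 3.142e+00  1.000e-03 -2.926e+00] F [ 1.6  0.2 -2.7] w 30.4 g 60.0
5.92 [545.2  53.1 170.4] [-3.137  0.    -2.935] F [ 0.3 -0.8 -3.4] w 30.7 g 60.0
rows 7
-0,0,-0.1,0.0006,-0.0081,0.0176,1,
-0,0,-0.1,0.0006,-0.0081,0.0176,1,
-0,0,-0.1,0.0006,-0.0081,0.0176,1,
-0.1,0,-0.1,0.0006,-0.0081,0.0175,1,
0,0,-0,0,-0,0.02,1,
0,0,-0,0,-0,0.02,1,
0,0,-0,0,-0,0.02,1
```

View pics/s3.png

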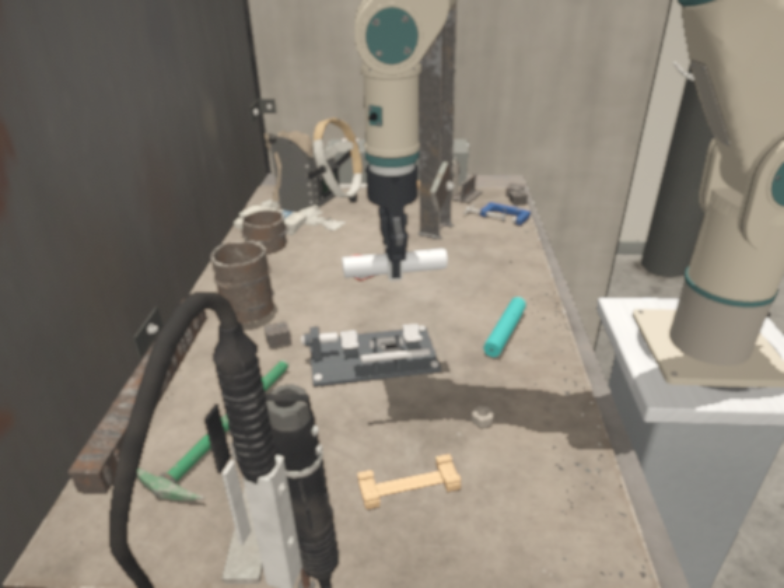

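The bar is held level near its middle at (395,263), with the rest empty and the jig untouched. Next I lower it over the vees.

Request:
carry_out(
  deltas=[0,0,0,0.0006,-0.008,0.0175,1,0,0,0,0.0006,-0.008,0.0175,1,0,0,0,0.0006,-0.008,0.0175,1,0,0,0,0.0006,-0.008,0.0175,1,0,0,0,0,0,0.02,1,0,0,0,0,0,0.02,1,0,0,0,0,0,0.018,1,0,0,0,0,0,0,1,0,0,0,0,0,0,1],
)

```text
clock: 7.1
eef_pos: [549.6, 28.6, 41.7]
tool_rot: [-3.142, 0.001, -2.926]
force: [1.8, -0.2, -3.7]
width: 30.4
gripper_force: 60.1
```

```bash
python3 - <<'E'
from h import *
for i in range(3):brief();ctrl.get_image("top")
c=ctrl.calibration("wrist");im=ctrl.get_image("wrist");cv2.imwrite("pics/w4.png",cv2.resize(im[:,:,::-1],(784,588),interpolation=cv2.INTER_CUBIC))
s=brief()
o=np.array([569,28.6]);J=np.array([[.9765,.2153],[-.2153,.9765]]);print("jig",J@(s["eef_pos"][:2]-o))
rows([((549.5,24.3,24),3.3586,5)],1)
E
```

```text
7.1 [549.6  28.6  41.7] [-3.142e+00  1.000e-03 -2.926e+00] F [ 1.8 -0.2 -3.7] w 30.4 g 60.1
7.15 [549.8  28.5  41.9] [-3.141e+00  1.000e-03 -2.926e+00] F [-0.4 -0.5 -2.3] w 30.4 g 60.1
7.2 [549.8  28.5  42.1] [-3.141e+00  2.000e-03 -2.926e+00] F [ 0.4 -0.1 -2.3] w 30.3 g 60.1
7.3 [549.7  28.5  42. ] [-3.141e+00  1.000e-03 -2.926e+00] F [-0.  -0.6 -2.7] w 30.2 g 60.1
jig [-18.89203202   4.04253204]
rows 5
-0,0,-0,0.0002,-0.0008,0.0036,1,
-0,0,-0,0.0002,-0.0008,0.0036,1,
-0,0,-0,0.0003,-0.0008,0.0036,1,
-0,0,-0,0.0002,-0.0008,0.0036,1,
-0,0.1,-0.1,0.0002,-0.0008,0.0036,1
```

View pics/w4.png

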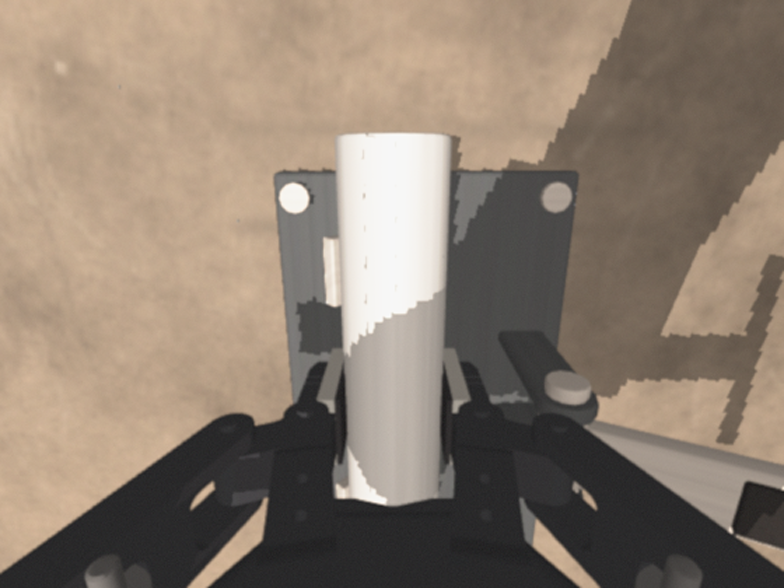

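Wrist view: the bar (axis at column 394, far end at row 135) hangs over the rear vee, with a lip visible only on the left at (332,270). Bolts are at (293,197) and (557,197). The bar sits a few mm too far to +y, so I'll check that against the bolts.

```bash
python3 - <<'E'
from h import *
c=ctrl.calibration("wrist");s=brief();o=np.array([569,28.6]);J=np.array([[.9765,.2153],[-.2153,.9765]])
im=cv2.imread("pics/w4.png")
for d in((293.5,197.5),(557,197)):
    P=plane(c,np.array(d)/1.4,12);print(P.round(1),"jig",(J@(P[:2]-o)).round(1),"expected",(-80,-35 if d[0]<400 else 68))
for row,mid in((140,(338+451)/2),(280,(343+447)/2)):
    P=plane(c,np.array((mid,row))/1.4,61);print("bar",P.round(1),"jig",(J@(P[:2]-o)).round(1))
rows([((549.2,24.6,25),3.3586,5)],1)
E
```

```text
7.3 [549.7  28.5  42. ] [-3.141e+00  1.000e-03 -2.926e+00] F [-0.  -0.6 -2.7] w 30.2 g 60.1
[498.8 -23.   12. ] jig [-79.7 -35.2] expected (-80, -35)
[476.1  79.4  12. ] jig [-79.8  69.7] expected (-80, 68)
bar [470.3  11.6  61. ] jig [-100.     4.7]
bar [509.3  20.4  61. ] jig [-60.    4.9]
rows 5
-0,0,-0,0.0003,-0.0007,0.0034,1,
-0,0,-0,0.0002,-0.0008,0.0034,1,
-0,0,-0,0.0003,-0.0007,0.0034,1,
-0,0,-0,0.0003,-0.0007,0.0034,1,
-0,0.1,-0.1,0.0002,-0.0008,0.0034,1
```

Request:
carry_out(
  deltas=[0,0,0,0,-0.0008,0.0035,1,0,0,0,0,-0.0008,0.0035,1,0,0,0,0,-0.0008,0.0035,1,0,0,0,0,-0.0008,0.0035,1,0,0,0,0,-0.0008,0.003,1,0,0,0,0,0,0,1,0,0,0,0,0,0,1],
)

```text
clock: 8.18
eef_pos: [550.0, 24.5, 24.3]
tool_rot: [3.142, 0.0, -2.926]
force: [0.0, -0.7, -3.2]
width: 30.4
gripper_force: 60.1
```

Request:
carry_out(
  deltas=[0,0,0,0,0,0.001,1,0,0,0,0,0,0.001,1,0,0,0,0,0,0,1,0,0,0,0,0,0,1],
)

```text
clock: 8.68
eef_pos: [550.0, 24.5, 22.3]
tool_rot: [3.142, -0.0, -2.926]
force: [-0.2, 0.3, -3.0]
width: 30.3
gripper_force: 60.1
```

Request:
carry_out(
  deltas=[0,0,0,0,0,0.0005,1,0,0,0,0,0,0,1,0,0,0,0,0,0,1],
)

```text
clock: 9.05
eef_pos: [550.0, 24.5, 21.8]
tool_rot: [3.142, 0.0, -2.926]
force: [-0.5, 0.1, -3.4]
width: 30.3
gripper_force: 60.1
```

Request:
carry_out(
  deltas=[0,0,0,0,0,0.0005,1,0,0,0,0,0,0,1,0,0,0,0,0,0,1],
)

```text
clock: 9.43
eef_pos: [550.0, 24.8, 21.5]
tool_rot: [3.141, 0.0, -2.926]
force: [-0.4, 0.3, 1.0]
width: 30.4
gripper_force: 60.4
```

Request:
carry_out(
  deltas=[0,0,0,0,0,0.0005,1,0,0,0,0,0,0,1,0,0,0,0,0,0,1],
)

```text
clock: 9.8
eef_pos: [550.1, 24.9, 21.2]
tool_rot: [3.141, 0.0, -2.926]
force: [-1.4, 2.1, 5.2]
width: 30.6
gripper_force: 60.9
```

Request:
carry_out(
  deltas=[0,0,0,0,0.0007,0,1,0,0,0,0,0,0,1,0,0,0,0,0,0,1],
)

```text
clock: 10.18
eef_pos: [550.1, 25.2, 20.9]
tool_rot: [-3.142, 0.0, -2.926]
force: [-1.0, 1.2, 4.9]
width: 30.6
gripper_force: 60.8
```

Request:
carry_out(
  deltas=[0,0,0,0,0,0.0005,1,0,0,0,0,0,0,1,0,0,0,0,0,0,1],
)

```text
clock: 10.55
eef_pos: [550.1, 25.2, 20.9]
tool_rot: [-3.142, 0.001, -2.926]
force: [-1.6, 1.1, 8.6]
width: 30.6
gripper_force: 61.4
```

Request:
carry_out(
  deltas=[0,0,0,0,0.0002,-0.0007,1,0,0,0,0,0,-0.0006,1,0,0,0,0,0,0,1,0,0,0,0,0,0,1],
)

```text
clock: 11.05
eef_pos: [549.5, 25.1, 21.2]
tool_rot: [-3.141, -0.001, -2.926]
force: [-0.7, 0.1, -2.9]
width: 30.7
gripper_force: 60.2
```

Request:
carry_out(
  deltas=[0,0,0,-0.001,0,0,1,0,0,0,-0.001,0,0,1,0,0,0,-0.001,0,0,1,0,0,0,-0.001,0,0,1,0,0,0,-0.001,0,0,1,0,0,0,-0.001,0,0,1,0,0,0,0,0,0,1],
)

```text
clock: 11.92
eef_pos: [555.8, 26.7, 21.6]
tool_rot: [-3.142, 0.0, -2.926]
force: [-0.6, -0.9, -2.9]
width: 30.8
gripper_force: 60.1
```

Request:
carry_out(
  deltas=[0,0,0,-0.001,0,0,1,0,0,0,-0.001,0,0,1,0,0,0,-0.001,0,0,1,0,0,0,0,0,0,1,0,0,0,0,0,0,1],
)

```text
clock: 12.55
eef_pos: [558.5, 27.2, 21.6]
tool_rot: [3.142, -0.0, -2.926]
force: [0.0, -0.3, -3.6]
width: 30.3
gripper_force: 60.1
```

Request:
carry_out(
  deltas=[0,0,0,-0.0005,0,0,1,0,0,0,-0.0005,0,0,1,0,0,0,0,0,0,1],
)

```text
clock: 12.92
eef_pos: [559.6, 27.5, 21.6]
tool_rot: [3.142, 0.0, -2.926]
force: [-0.2, -0.1, -3.5]
width: 30.2
gripper_force: 60.1
```

Request:
carry_out(
  deltas=[0,0,0,-0.0005,0,0,1,0,0,0,-0.0003,0,0,1,0,0,0,0,0,0,1],
)

```text
clock: 13.3
eef_pos: [560.4, 27.7, 21.6]
tool_rot: [3.142, 0.0, -2.926]
force: [-0.5, 0.1, -3.4]
width: 30.2
gripper_force: 60.1
```

Request:
carry_out(
  deltas=[0,0,0,-0.0005,0,0,1,0,0,0,-0.0004,0,0,1,0,0,0,0,0,0,1],
)

```text
clock: 13.68
eef_pos: [561.3, 27.9, 21.6]
tool_rot: [3.142, 0.0, -2.926]
force: [-0.4, 0.3, -2.9]
width: 30.0
gripper_force: 60.1
```

Request:
carry_out(
  deltas=[0,0,0,-0.0004,0,0,1,0,0,0,-0.0004,0,0,1,0,0,0,0,0,0,1],
)

```text
clock: 14.05
eef_pos: [562.0, 28.1, 21.6]
tool_rot: [3.142, -0.0, -2.926]
force: [0.2, 0.2, -3.2]
width: 30.6
gripper_force: 60.1
```

Request:
carry_out(
  deltas=[0,0,0,-0.0004,0,0,1,0,0,0,-0.0004,0,0,1,0,0,0,0,0,0,1],
)

```text
clock: 14.42
eef_pos: [562.9, 28.3, 21.6]
tool_rot: [3.142, 0.0, -2.926]
force: [-0.0, -0.7, -2.4]
width: 30.2
gripper_force: 60.1
```

Request:
carry_out(
  deltas=[0,0,0,-0.0004,0,0,1,0,0,0,-0.0004,0,0,1,0,0,0,0,0,0,1],
)

```text
clock: 14.8
eef_pos: [563.6, 28.4, 21.6]
tool_rot: [3.142, 0.0, -2.926]
force: [1.3, 0.0, -2.9]
width: 30.1
gripper_force: 60.1
```

Request:
carry_out(
  deltas=[0,0,0,-0.0004,0,0,1,0,0,0,0,0,0,1,0,0,0,0,0,0,1],
)

```text
clock: 15.18
eef_pos: [564.0, 28.5, 21.6]
tool_rot: [3.142, 0.0, -2.926]
force: [-0.6, -0.8, -3.6]
width: 30.2
gripper_force: 60.1
```

Request:
carry_out(
  deltas=[0,0,0,-0.0004,0,0,1,0,0,0,0,0,0,1,0,0,0,0,0,0,1],
)

```text
clock: 15.55
eef_pos: [564.4, 28.5, 21.6]
tool_rot: [3.142, -0.0, -2.926]
force: [-0.1, 0.3, -3.4]
width: 30.4
gripper_force: 60.1
```

Request:
carry_out(
  deltas=[0,0,0,-0.0004,0,0,1,0,0,0,0,0,0,1,0,0,0,0,0,0,1],
)

```text
clock: 15.92
eef_pos: [564.7, 28.7, 21.6]
tool_rot: [3.142, -0.0, -2.926]
force: [-0.2, -0.6, -3.1]
width: 30.2
gripper_force: 60.1
```

Request:
carry_out(
  deltas=[0,0,0,-0.0004,0,0,1,0,0,0,0,0,0,1,0,0,0,0,0,0,1],
)

```text
clock: 16.3
eef_pos: [565.1, 28.7, 21.6]
tool_rot: [3.142, -0.0, -2.926]
force: [-0.2, 0.2, -2.7]
width: 30.1
gripper_force: 60.1
```

Request:
carry_out(
  deltas=[0,0,0,-0.0004,0,0,1,0,0,0,0,0,0,1,0,0,0,0,0,0,1],
)

```text
clock: 16.68
eef_pos: [565.5, 28.8, 21.6]
tool_rot: [3.142, -0.0, -2.926]
force: [-0.3, 0.2, -2.9]
width: 30.2
gripper_force: 60.1
```

Request:
carry_out(
  deltas=[0,0,0,-0.0004,0,0,1,0,0,0,0,0,0,1,0,0,0,0,0,0,1],
)

```text
clock: 17.05
eef_pos: [565.9, 28.9, 21.6]
tool_rot: [3.142, -0.0, -2.926]
force: [-0.3, 0.2, -3.7]
width: 30.3
gripper_force: 60.1
```

Request:
carry_out(
  deltas=[0,0,0,-0.0004,0,0,1,0,0,0,0,0,0,1,0,0,0,0,0,0,1],
)

```text
clock: 17.42
eef_pos: [566.3, 29.0, 21.6]
tool_rot: [3.142, 0.0, -2.926]
force: [-0.7, 0.2, -2.0]
width: 30.3
gripper_force: 60.1
```

Request:
carry_out(
  deltas=[0,0,0,-0.0004,0,0,1,0,0,0,0,0,0,1,0,0,0,0,0,0,1],
)

```text
clock: 17.8
eef_pos: [566.7, 29.1, 21.6]
tool_rot: [3.142, -0.0, -2.926]
force: [-0.9, 0.2, -2.9]
width: 30.4
gripper_force: 60.1
```

Request:
carry_out(
  deltas=[0,0,0,-0.0004,0,0,1,0,0,0,0,0,0,1,0,0,0,0,0,0,1],
)

```text
clock: 18.18
eef_pos: [567.0, 29.1, 21.6]
tool_rot: [3.142, -0.0, -2.926]
force: [-0.9, 1.4, -2.6]
width: 30.6
gripper_force: 60.1
```

```bash
python3 - <<'E'
from h import *
im=ctrl.get_image("side")[205:285,195:325,::-1]
t=ctrl.get_image("top")[140:230,200:300,::-1]
a=cv2.resize(im,(780,480),interpolation=cv2.INTER_CUBIC)
cv2.imwrite("pics/s5.png",a)
E
```

```text
(no output)
```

View pics/s5.png

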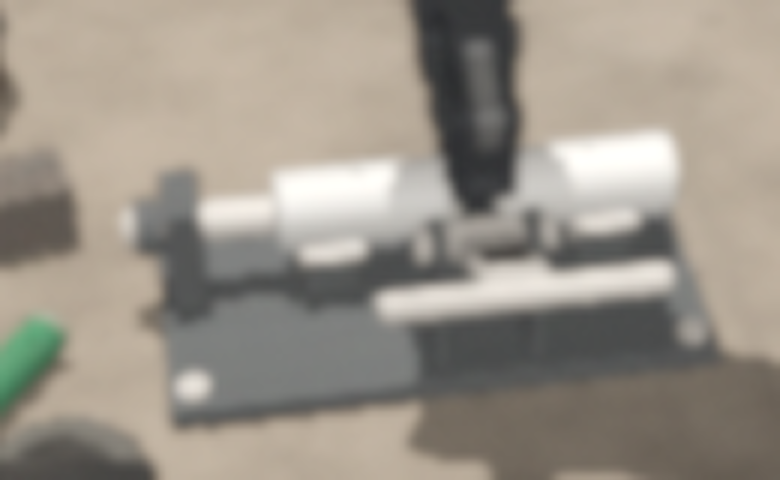

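The side crop shows the bar in the vees with its left end at (275,205), apparently right at the stop rod (200–272,213), and no gap can be made out. I'll continue in small steps by force.

Request:
carry_out(
  deltas=[0,0,0,-0.0003,0,0,1,0,0,0,0,0,0,1,0,0,0,0,0,0,1],
)

```text
clock: 18.65
eef_pos: [567.4, 29.2, 21.6]
tool_rot: [3.142, -0.0, -2.926]
force: [0.3, -0.5, -3.3]
width: 30.6
gripper_force: 60.1
```

Request:
carry_out(
  deltas=[0,0,0,-0.0003,0,0,1,0,0,0,0,0,0,1,0,0,0,0,0,0,1],
)

```text
clock: 19.02
eef_pos: [567.6, 29.3, 21.6]
tool_rot: [3.142, -0.0, -2.926]
force: [0.4, -0.7, -3.9]
width: 30.3
gripper_force: 60.1
```

Request:
carry_out(
  deltas=[0,0,0,-0.0003,0,0,1,0,0,0,0,0,0,1,0,0,0,0,0,0,1],
)

```text
clock: 19.4
eef_pos: [567.8, 29.3, 21.6]
tool_rot: [3.142, -0.0, -2.926]
force: [0.3, 0.0, -3.1]
width: 30.4
gripper_force: 60.1
```

Request:
carry_out(
  deltas=[0,0,0,-0.0004,0,0,1,0,0,0,0,0,0,1,0,0,0,0,0,0,1],
)

```text
clock: 19.77
eef_pos: [567.8, 29.3, 21.5]
tool_rot: [3.141, -0.001, -2.926]
force: [-3.6, -0.9, -2.6]
width: 30.3
gripper_force: 60.1
```

Request:
carry_out(
  deltas=[0,0,0,-0.0004,0,0,1,0,0,0,0,0,0,1,0,0,0,0,0,0,1],
)

```text
clock: 20.15
eef_pos: [567.8, 29.3, 21.4]
tool_rot: [3.141, -0.002, -2.926]
force: [-4.5, -1.1, -2.2]
width: 30.4
gripper_force: 60.1
```

Request:
carry_out(
  deltas=[0,0,0,-0.0004,0,0,1,0,0,0,0,0,0,1,0,0,0,0,0,0,1],
)

```text
clock: 20.52
eef_pos: [567.8, 29.3, 21.4]
tool_rot: [3.141, -0.003, -2.926]
force: [-5.8, -1.5, -1.5]
width: 30.0
gripper_force: 60.2
```

Request:
carry_out(
  deltas=[0,0,0,-0.0004,0,0,1,0,0,0,0,0,0,1,0,0,0,0,0,0,1],
)

```text
clock: 20.9
eef_pos: [567.8, 29.3, 21.3]
tool_rot: [3.141, -0.003, -2.926]
force: [-6.4, -1.4, -1.4]
width: 30.5
gripper_force: 60.2
```

Request:
carry_out(
  deltas=[0,0,0,0,0,0.0004,1,0,0,0,0,0,0.0004,1,0,0,0,0,0,0,1,0,0,0,0,0,0,1],
)

```text
clock: 21.4
eef_pos: [567.8, 29.2, 21.2]
tool_rot: [3.141, -0.003, -2.926]
force: [-6.9, -1.8, 5.1]
width: 30.3
gripper_force: 60.9
```

Request:
carry_out(
  deltas=[0,0,0,0,0,0,0,0,0,0,0,0,0,-0.1,0,0,0,0,0,0,-0.1,0,0,0,0,0,0,-0.1],
)

```text
clock: 21.9
eef_pos: [570.1, 29.8, 20.9]
tool_rot: [-3.142, 0.001, -2.926]
force: [-0.6, -0.1, 0.3]
width: 46.9
gripper_force: 0.0
```

```bash
python3 - <<'E'
from h import *
s=brief();e=s["eef_pos"]
rows([((e[0],e[1],100),3.3573,4),((e[0],e[1],230),3.3573,3),((470,130,230),3.3573,4)],-.1)
E
```

```text
21.9 [570.1  29.8  20.9] [-3.142e+00  1.000e-03 -2.926e+00] F [-0.6 -0.1  0.3] w 46.9 g 0.0
rows 11
-0,0,-0,-0,-0,-0.0198,-0.1,
-0,0,-0,-0,-0,-0.0197,-0.1,
-0,0,-0,-0.0001,-0,-0.0198,-0.1,
-0,0.1,-0,0,-0,-0.0198,-0.1,
-0,-0,-0,0,-0,-0.0433,-0.1,
-0,-0,-0,0.0001,-0,-0.0434,-0.1,
-0,-0,-0,0,-0,-0.0433,-0.1,
-0,-0,-0,0.0191,0.0298,0,-0.1,
-0,-0,-0,0.0191,0.0298,0,-0.1,
-0,-0,-0,0.0191,0.0298,0.0001,-0.1,
-0,-0,-0,0.0191,0.0299,-0,-0.1
```

Request:
carry_out(
  deltas=[0,0,0,0,0,-0.01,-0.1,0,0,0,0,0,-0.02,-0.1,0,0,0,0,0,-0.025,-0.1,0,0,0,0,0,-0.025,-0.1,0,0,0,0,0,-0.043,-0.1,0,0,0,0,0,-0.043,-0.1,0,0,0,0,0,-0.043,-0.1,0,0,0,0.019,0.03,0,-0.1,0,0,0,0.019,0.03,0,-0.1,0,0,0,0.019,0.03,0,-0.1,0,0,0,0.019,0.03,0,-0.1,0,0,0,0,0,0,-0.1],
)

```text
clock: 23.4
eef_pos: [467.7, 132.9, 230.5]
tool_rot: [3.14, -0.0, -2.921]
force: [0.4, 0.0, 0.6]
width: 46.9
gripper_force: 0.0
```

```bash
python3 - <<'E'
from h import *
for i in range(3):ctrl.get_image("top")
s=brief();c=ctrl.calibration("wrist");im=ctrl.get_image("wrist");np.savez("w6.npz",**c);cv2.imwrite("pics/w6raw.png",im[:,:,::-1])
cv2.imwrite("pics/w6.png",cv2.resize(im[:,:,::-1],(784,588),interpolation=cv2.INTER_CUBIC))
for n in("top","side"):cv2.imwrite(f"pics/{n}6raw.png",ctrl.get_image(n)[:,:,::-1])
E
```

```text
23.55 [470.4 130.  230.3] [-3.141e+00  1.000e-03 -2.927e+00] F [-0.4 -0.5 -1.1] w 47.1 g 0.0
```

View pics/w6.png

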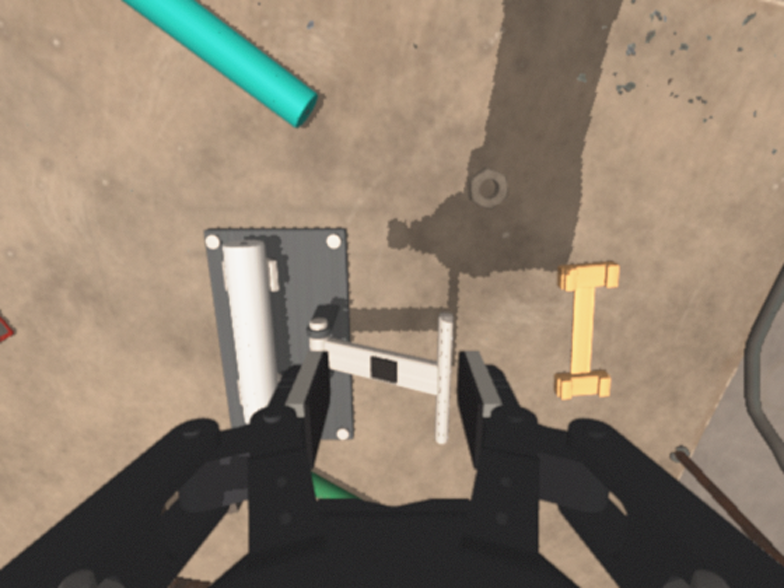

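Wrist view: the bar lies in the vees at (228–290,245–420). The handle is clear, with its near end at (445,317) and far end at (442,441).

```bash
python3 - <<'E'
from h import *
cw=dict(np.load("w6.npz"));ct,cs=ctrl.calibration("top"),ctrl.calibration("side")
o=np.array([569,28.6]);J=np.array([[.9765,.2153],[-.2153,.9765]]);d=1/1.4
for nm,w,t,s in(("near",(445,317),(281,327),(427,351.5)),("far",(442,441),(273,278),(364,357))):
    O=dict(w=(cw,np.array(w)*d),t=(ct,np.array(t)*d),s=(cs,np.array(s)*d))
    for k in("wt","ws","ts","wts"):
        X,e=tri([O[i] for i in k]);print(nm,k,X.round(1),"jig",(J@(X[:2]-o)).round(1),np.round(e,1))
E
```

```text
near wt [491.  170.  103.7] jig [-45.7 154.8] [1.1 1.1]
near ws [490.4 170.4 106.3] jig [-46.3 155.4] [0.4 0.4]
near ts [490.9 168.7 105.1] jig [-46.1 153.6] [0.2 0.2]
near wts [490.7 169.6 105.7] jig [-46.1 154.5] [1.1 1.1 0.1]
far wt [576.  186.2 120.8] jig [ 40.8 152.4] [2.4 2.4]
far ws [581.5 191.7 111.3] jig [ 47.4 156.5] [0.9 0.9]
far ts [579.9 186.4 106.2] jig [ 44.7 151.7] [1.6 1.6]
far wts [580.4 189.  110.2] jig [ 45.6 154.2] [3.4 4.1 1.6]
```

```bash
python3 - <<'E'
from h import *
brief();rows([((503.5,172.4,150),3.357,4),((503.5,172.4,88),3.357,4)],-.1)
E
```

```text
23.7 [470.3 129.7 229.9] [-3.141  0.    -2.928] F [ 0.8  0.3 -0.2] w 47.2 g 0.0
rows 8
-0,0,-0,-0.0104,0.0087,0.02,-0.1,
-0,0,-0,-0.0103,0.0086,0.0199,-0.1,
-0,0,-0.1,-0.0104,0.0087,0.02,-0.1,
-0,0,-0,-0.0103,0.0087,0.02,-0.1,
-0,0,-0,-0,0,0.0155,-0.1,
-0,0,-0,-0,0,0.0155,-0.1,
-0,0,-0,-0,0,0.0155,-0.1,
-0,0,-0,-0,0,0.0155,-0.1
```

Request:
carry_out(
  deltas=[0,0,0,-0.0104,0.0087,0.02,-0.1,0,0,0,-0.0103,0.0087,0.02,-0.1,0,0,0,-0.0104,0.0087,0.02,-0.1,0,0,0,-0.0103,0.0087,0.02,-0.1,0,0,0,0,0,0.0155,-0.1,0,0,0,0,0,0.0155,-0.1,0,0,0,0,0,0.0155,-0.1,0,0,0,0,0,0.0155,-0.1,0,0,0,0,0,0,-0.1,0,0,0,0,0,0,-0.1],
)

```text
clock: 24.95
eef_pos: [502.9, 173.5, 88.0]
tool_rot: [3.142, 0.001, -2.926]
force: [0.0, -0.8, 0.0]
width: 47.0
gripper_force: 0.0
```

Request:
carry_out(
  deltas=[0,0,0,0,0,0,0.4,0,0,0,0,0,0,0.6,0,0,0,0,0,0,1,0,0,0,0,0,0,1,0,0,0,0,0,0,1,0,0,0,0,0,0,1],
)

```text
clock: 25.7
eef_pos: [503.0, 173.0, 88.1]
tool_rot: [-3.141, 0.001, -2.927]
force: [0.0, -3.5, 5.1]
width: 7.9
gripper_force: 58.8
```

```bash
python3 - <<'E'
import numpy as np
a=np.linspace(.441,3.04,25);y=105*np.cos(a);z=105*np.sin(a)
for i in range(24):print(i,f"{(y[i+1]-y[i])/1000:.4f},{-(z[i+1]-z[i])/1000:.4f}")
print(y[-1]+60,z[-1]+62)
E
```

```text
0 -0.0054,-0.0100
1 -0.0064,-0.0094
2 -0.0074,-0.0086
3 -0.0083,-0.0078
4 -0.0091,-0.0068
5 -0.0098,-0.0058
6 -0.0103,-0.0047
7 -0.0108,-0.0035
8 -0.0111,-0.0024
9 -0.0113,-0.0011
10 -0.0114,0.0001
11 -0.0113,0.0013
12 -0.0111,0.0025
13 -0.0107,0.0037
14 -0.0103,0.0048
15 -0.0097,0.0059
16 -0.0090,0.0069
17 -0.0082,0.0079
18 -0.0073,0.0087
19 -0.0063,0.0095
20 -0.0053,0.0101
21 -0.0041,0.0106
22 -0.0030,0.0110
23 -0.0018,0.0112
-44.45860985274325 72.64888856324319
```

Request:
carry_out(
  deltas=[0,0,0,0,-0.0054,-0.01,1,0,0,0,0,-0.0064,-0.0094,1,0,0,0,0,-0.0074,-0.0086,1,0,0,0,0,-0.0083,-0.0078,1],
)

```text
clock: 26.2
eef_pos: [508.6, 147.2, 124.1]
tool_rot: [3.14, 0.001, -2.926]
force: [4.0, 2.8, -11.9]
width: 8.1
gripper_force: 58.2
```

Request:
carry_out(
  deltas=[0,0,0,0,-0.0091,-0.0068,1,0,0,0,0,-0.0098,-0.0058,1,0,0,0,0,-0.0103,-0.0047,1,0,0,0,0,-0.0108,-0.0035,1,0,0,0,0,-0.0111,-0.0024,1,0,0,0,0,-0.0113,-0.0011,1,0,0,0,0,-0.0114,0.0001,1,0,0,0,0,-0.0113,0.0013,1],
)

```text
clock: 27.2
eef_pos: [526.5, 67.2, 149.3]
tool_rot: [3.137, 0.002, -2.924]
force: [-0.5, 7.5, 3.9]
width: 7.8
gripper_force: 61.6
```

Request:
carry_out(
  deltas=[0,0,0,0,-0.0111,0.0025,1,0,0,0,0,-0.0107,0.0037,1,0,0,0,0,-0.0103,0.0048,1,0,0,0,0,-0.0097,0.0059,1,0,0,0,0,-0.009,0.0069,1,0,0,0,0,-0.0082,0.0079,1,0,0,0,0,-0.0073,0.0087,1],
)

```text
clock: 28.08
eef_pos: [541.2, 0.6, 108.3]
tool_rot: [3.139, 0.002, -2.925]
force: [-0.8, 6.4, 4.3]
width: 8.0
gripper_force: 65.2
```

Request:
carry_out(
  deltas=[0,0,0,0,-0.0063,0.0095,1,0,0,0,0,-0.0053,0.0101,1,0,0,0,0,-0.0041,0.0106,1,0,0,0,0,-0.003,0.011,1,0,0,0,0,0,0,1,0,0,0,0,0,0,1],
)

```text
clock: 28.82
eef_pos: [545.4, -18.9, 65.6]
tool_rot: [3.141, 0.001, -2.926]
force: [2.5, 3.0, -2.4]
width: 7.9
gripper_force: 67.3
```

Request:
carry_out(
  deltas=[0,0,0,0,-0.001,0.005,1,0,0,0,0,-0.0007,0.005,1,0,0,0,0,-0.0005,0.004,1,0,0,0,0,0,0,1,0,0,0,0,0,0,1],
)

```text
clock: 29.45
eef_pos: [546.0, -21.2, 51.6]
tool_rot: [3.141, 0.001, -2.926]
force: [1.5, 5.7, 4.0]
width: 7.8
gripper_force: 69.6
```

Request:
carry_out(
  deltas=[0,0,0,0,0,0.001,1,0,0,0,0,0,0.001,1,0,0,0,0,0,0,1],
)

```text
clock: 29.82
eef_pos: [546.0, -21.5, 49.2]
tool_rot: [-3.141, 0.001, -2.926]
force: [2.8, 4.3, 2.9]
width: 7.7
gripper_force: 69.6
```

Request:
carry_out(
  deltas=[0,0,0,0,0,0.001,1,0,0,0,0,0,0.001,1,0,0,0,0,0,0,1],
)

```text
clock: 30.2
eef_pos: [546.0, -21.6, 47.1]
tool_rot: [-3.141, 0.001, -2.926]
force: [3.9, 4.4, 4.5]
width: 8.0
gripper_force: 69.6
```

Request:
carry_out(
  deltas=[0,0,0,0,0.0004,0.001,1,0,0,0,0,0,0,1,0,0,0,0,0,0,1],
)

```text
clock: 30.58
eef_pos: [546.0, -21.6, 46.2]
tool_rot: [-3.141, 0.001, -2.926]
force: [3.6, 3.5, 4.9]
width: 7.9
gripper_force: 69.7
```

Request:
carry_out(
  deltas=[0,0,0,0,0,0.0007,1,0,0,0,0,0,0,1,0,0,0,0,0,0,1],
)

```text
clock: 30.95
eef_pos: [546.0, -21.6, 45.5]
tool_rot: [-3.141, 0.001, -2.926]
force: [3.4, 2.7, 4.9]
width: 7.9
gripper_force: 69.7
```

Request:
carry_out(
  deltas=[0,0,0,0,0,0.0005,1,0,0,0,0,0,0,1,0,0,0,0,0,0,1],
)

```text
clock: 31.32
eef_pos: [546.0, -21.7, 45.0]
tool_rot: [-3.141, 0.001, -2.927]
force: [2.8, 2.6, 5.5]
width: 8.2
gripper_force: 69.8
```

Request:
carry_out(
  deltas=[0,0,0,0,0,0.0005,1,0,0,0,0,0,0,1,0,0,0,0,0,0,1],
)

```text
clock: 31.7
eef_pos: [546.1, -21.7, 44.6]
tool_rot: [-3.141, 0.001, -2.926]
force: [3.0, 2.0, 5.2]
width: 8.0
gripper_force: 69.8
```

Request:
carry_out(
  deltas=[0,0,0,0,0,0.0005,1,0,0,0,0,0,0,1,0,0,0,0,0,0,1],
)

```text
clock: 32.08
eef_pos: [546.0, -21.7, 44.1]
tool_rot: [-3.141, 0.001, -2.927]
force: [3.7, 3.6, 5.5]
width: 7.7
gripper_force: 69.8
```

Request:
carry_out(
  deltas=[0,0,0,0,0,0.0005,1,0,0,0,0,0,0,1,0,0,0,0,0,0,1],
)

```text
clock: 32.45
eef_pos: [546.0, -21.7, 43.6]
tool_rot: [-3.141, 0.001, -2.927]
force: [3.4, 2.2, 6.1]
width: 7.7
gripper_force: 69.8
```

Request:
carry_out(
  deltas=[0,0,0,0,0,0.0005,1,0,0,0,0,0,0,1,0,0,0,0,0,0,1],
)

```text
clock: 32.83
eef_pos: [546.1, -21.7, 43.1]
tool_rot: [-3.141, 0.001, -2.927]
force: [3.9, 2.1, 6.5]
width: 7.8
gripper_force: 69.8
```

Request:
carry_out(
  deltas=[0,0,0,0,0,0.0005,1,0,0,0,0,0,0,1,0,0,0,0,0,0,1],
)

```text
clock: 33.2
eef_pos: [546.1, -21.7, 42.6]
tool_rot: [-3.141, 0.002, -2.927]
force: [3.5, 2.4, 6.2]
width: 7.8
gripper_force: 69.9
```

Request:
carry_out(
  deltas=[0,0,0,0,0,0.0005,1,0,0,0,0,0,0,1,0,0,0,0,0,0,1],
)

```text
clock: 33.58
eef_pos: [546.0, -21.7, 42.1]
tool_rot: [-3.141, 0.001, -2.927]
force: [3.9, 2.8, 7.3]
width: 7.7
gripper_force: 69.9
```

Request:
carry_out(
  deltas=[0,0,0,0,0,0.0005,1,0,0,0,0,0,0,1,0,0,0,0,0,0,1],
)

```text
clock: 33.95
eef_pos: [546.0, -21.8, 41.6]
tool_rot: [-3.141, 0.001, -2.927]
force: [2.9, 3.6, 6.1]
width: 7.9
gripper_force: 69.9
```

Request:
carry_out(
  deltas=[0,0,0,0,0,0.0005,1,0,0,0,0,0,0,1,0,0,0,0,0,0,1],
)

```text
clock: 34.33
eef_pos: [546.1, -21.7, 41.2]
tool_rot: [-3.141, 0.002, -2.927]
force: [3.3, 2.9, 6.4]
width: 7.6
gripper_force: 69.9
```

Request:
carry_out(
  deltas=[0,0,0,0,0,0.0005,1,0,0,0,0,0,0,1,0,0,0,0,0,0,1],
)

```text
clock: 34.7
eef_pos: [546.1, -21.8, 40.7]
tool_rot: [-3.141, 0.002, -2.927]
force: [3.3, 3.0, 7.1]
width: 7.8
gripper_force: 69.9
```

Request:
carry_out(
  deltas=[0,0,0,0,0,0.0005,1,0,0,0,0,0,0,1,0,0,0,0,0,0,1],
)

```text
clock: 35.08
eef_pos: [546.1, -21.8, 40.2]
tool_rot: [-3.141, 0.002, -2.927]
force: [3.1, 2.5, 7.9]
width: 7.7
gripper_force: 69.9
```

```bash
python3 - <<'E'
from h import *
brief()
im=ctrl.get_image("side")[205:285,195:325,::-1]
cv2.imwrite("pics/s7.png",cv2.resize(im,(780,480),interpolation=cv2.INTER_CUBIC))
E
```

```text
35.08 [546.1 -21.8  40.2] [-3.141e+00  2.000e-03 -2.927e+00] F [3.1 2.5 7.9] w 7.7 g 69.9
```

View pics/s7.png

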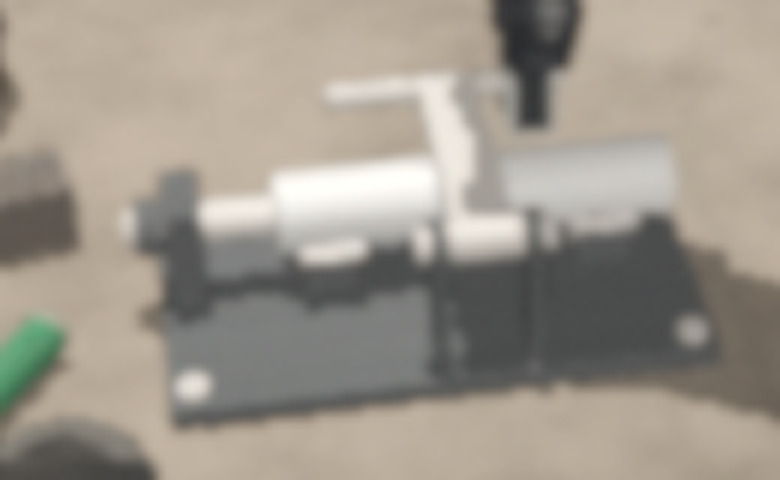

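The side crop shows the strap lying over the bar, the handle level at (328–510,85), and the bar end still against the stop at (273,205). The force is beginning to rise.

Request:
carry_out(
  deltas=[0,0,0,0,0,0.0005,1,0,0,0,0,0,0,1,0,0,0,0,0,0,1],
)

```text
clock: 35.5
eef_pos: [546.1, -21.7, 39.7]
tool_rot: [-3.141, 0.002, -2.927]
force: [3.6, 2.4, 6.7]
width: 7.7
gripper_force: 70.0
```

```bash
python3 - <<'E'
from h import *
c=ctrl.calibration("side")
for z in(56,59,62,65,70):print(z,(proj(c,(627.5,-4.5,z))-[195,205])*6)
s=brief();print(s["torque"])
E
```

```text
56 [326.92440349 104.98279622]
59 [326.52661705  98.94567546]
62 [326.12756341  92.8893227 ]
65 [325.72723651  86.81364589]
70 [325.05717895  76.6443237 ]
35.5 [546.1 -21.7  39.7] [-3.141e+00  2.000e-03 -2.927e+00] F [3.6 2.4 6.7] w 7.7 g 70.0
[ 0.76315413 -0.67661564  0.03607218]
```

Request:
carry_out(
  deltas=[0,0,0,0,0,0.0005,1,0,0,0,0,0,0,1,0,0,0,0,0,0,1],
)

```text
clock: 35.88
eef_pos: [546.1, -21.7, 39.4]
tool_rot: [-3.141, 0.002, -2.927]
force: [3.3, 2.5, 9.2]
width: 7.5
gripper_force: 70.1
```

Request:
carry_out(
  deltas=[0,0,0,0,0,0.0005,1,0,0,0,0,0,0,1,0,0,0,0,0,0,1],
)

```text
clock: 36.25
eef_pos: [546.0, -21.7, 39.0]
tool_rot: [-3.141, 0.002, -2.927]
force: [3.0, 2.3, 10.8]
width: 7.6
gripper_force: 70.3
```

Request:
carry_out(
  deltas=[0,0,0,0,0,0.0004,1,0,0,0,0,0,0,1,0,0,0,0,0,0,1],
)

```text
clock: 36.62
eef_pos: [546.1, -21.7, 38.8]
tool_rot: [-3.141, 0.002, -2.927]
force: [1.4, 3.4, 12.7]
width: 7.8
gripper_force: 70.4
```

Request:
carry_out(
  deltas=[0,0,0,0,0,0,1,0,0,0,0,0,0,1],
)

```text
clock: 36.88
eef_pos: [546.1, -21.7, 38.8]
tool_rot: [-3.141, 0.002, -2.927]
force: [2.1, 2.7, 10.8]
width: 7.7
gripper_force: 70.4
```

Request:
carry_out(
  deltas=[0,0,0,0,0,0,0.56,0,0,0,0,0,0,0.56,0,0,0,0,0,0,0.56,0,0,0,0,0,0,0.56],
)

```text
clock: 37.38
eef_pos: [544.6, -21.5, 37.4]
tool_rot: [3.142, -0.001, -2.926]
force: [0.5, -0.2, 0.5]
width: 18.7
gripper_force: 0.0
```

Request:
carry_out(
  deltas=[0,0,0,0,0,-0.005,0.56,0,0,0,0,0,-0.008,0.56,0,0,0,0,0,-0.012,0.56,0,0,0,0,0,-0.015,0.56],
)

```text
clock: 37.88
eef_pos: [545.3, -21.3, 78.9]
tool_rot: [-3.142, 0.0, -2.926]
force: [0.7, 0.1, -0.2]
width: 18.8
gripper_force: 0.0
```

Request:
carry_out(
  deltas=[0,0,0,0,0,-0.03,0.56,0,0,0,0,0,-0.04,0.56,0,0,0,0,0,-0.04,0.56,0,0,0,0.025,0,-0.03,0.56,0,0,0,0.04,0,-0.02,0.56,0,0,0,0.03,0,0,0.56,0,0,0,0,0,0,0.56,0,0,0,0,0,0,0.56],
)

```text
clock: 38.88
eef_pos: [453.5, -41.4, 238.6]
tool_rot: [-3.141, 0.002, -2.926]
force: [-0.3, -0.1, -0.3]
width: 19.0
gripper_force: 0.0
```

```bash
python3 - <<'E'
from h import *
for i in range(3):ctrl.get_image("top")
brief()
a=cv2.resize(ctrl.get_image("wrist")[:,:,::-1],(440,330));b=cv2.resize(ctrl.get_image("side")[205:285,195:325,::-1],(360,222),interpolation=cv2.INTER_CUBIC)
t=ctrl.get_image("top")[:,:,::-1];t=cv2.resize(t[100:300,100:400],(360,240))
o=np.zeros((470,800,3),np.uint8);o[:330,:440]=a;o[:222,440:]=b;o[225:465,440:]=t;cv2.imwrite("pics/f8.png",o)
E
```

```text
39.02 [453.4 -41.3 237.8] [ 3.142e+00  1.000e-03 -2.926e+00] F [ 0.2 -0.7  0.4] w 18.7 g 0.0
```

View pics/f8.png

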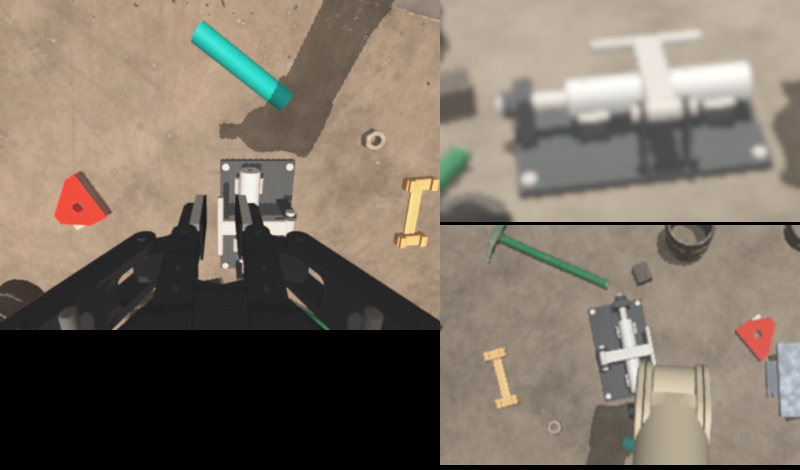

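The strap lies level over the bar, the bar end meets the stop at (567,100), and the magnet, coupon and nut have not moved. Handing in.

```bash
python3 -c "
from cell import ctrl
print(ctrl.finish_job())"
```

```text
the job is handed in; nothing more can be done
None
```

The job is handed in at about 39 s: the bar is seated in the vees against the stop, which was pushed with no more than about 7 N, the strap was pressed down with about 11–12 N at the handle (roughly 9–10 N at the pad) and released, and the magnet, coupon and nut were not touched.

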